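Tip the plain disc out of its pocket

TASK

One of the two flat metal discs in the grey pocket block is plain, the other has a hole in the middle. Press the plain disc down at the far, thumb-notch end of its pocket so that it tips into the deep slot there and stays standing with its other edge raised, then grip it by the raised edge, lift it out and lay it flat in the black tray. Leave the disc with the hole in its pocket, undisturbed.

Things in the scene. Friction and masses are not known exactly. Their poses are not given: they have to be found in the camera images.
- pocket_block: Grey block fixed to the bench, x -42 to +44, y -76 to +76, 47 mm high; origin under its centre. Two pockets 63 mm wide, centres x 0, y +36 and -36, x from -32 to 36.5. Discs lie on a level ledge 36 mm above the bench (x -32 to 1.5); beyond it is a deep slot. The +x wall has a thumb notch at each pocket, 44 mm wide, down to 36 mm above the bench. Block and discs are slippery (friction 0.15).
- plain_disc: The plain aluminium disc to be moved: 60 mm diameter, 10 mm thick, 75 g, no hole. Origin at the centre of its underside (as it lies at the start); z is its axis. It lies in one of the two pockets, either one.
- ring_disc: Aluminium disc with a 24 mm hole in the middle, otherwise of the same size: 60 mm diameter, 10 mm thick. Origin at the centre of its underside, z is its axis. It lies in the other pocket and stays there.
- tray: Black square tray with a cork-coloured floor, fixed to the bench, 140 by 140 mm, 18 mm high, walls 4 mm thick, floor 4 mm above the bench. Origin at the centre of its underside, x and y along its sides.
- slot_left (a point): Middle of the ledge's edge in the y = +36 pocket, 36 mm above the bench; axes as the block. The slot runs +x from here: floor 5 mm above the bench, 35 mm long at ledge height, 27.5 at its floor. A lying disc overhangs it by 28.5 mm. Pressed over the slot (8 to 25 mm from here in x) until the fingertip is 38 to 40 mm above the bench, it tips past balance and slides down the slot.
- slot_right (a point): The same point in the y = -36 pocket; that pocket is the same. A tipped disc stays by itself, leaning on this edge at about 56 degrees to the level, its top leaning to -x; its raised edge is then about 60 mm above the bench, 13 mm above the block's top, free to be pinched across its 10 mm thickness from straight above, fingers closing along the block's x (it turns upright between them).
There are look-alikes about, which are no part of the job. Leave any brown or green look-alike of the plain_disc alone.

How it is judged:
By the outcome, as a careful person would: the job done as asked, in the order asked, and still so for the second after the job is handed in, with the robot touching nothing.
It also fails if it takes over 45 s, if anything falls off the work surface, if the arm or the gripper's body presses on something with over 40 N, if the wrist force passes 120 N, or if a joint passes its speed limit or range.

ROBOT

A 6-joint arm with a two-finger parallel gripper is mounted at the origin on a cart in front of the work surface, level with it; the furniture and walls round the work are solid. World frame = base frame: x ahead of the robot, y to its left, z up, the work surface at z = 0. Lengths are in m, angles in rad, forces in N, time in s.
With the tool pointing down it reaches from about 0.35 to 0.8 m from the base axis. Payload 7.3 kg.
Tool frame: the origin (TCP) lies midway between the tips of the shut fingers; the grasp point (between the pads) lies behind it (env.pinch_z is the x of the grasp point in the tool frame, in m); x points along the fingers, y is the direction in which the jaws open and shut, and the axes are right-handed (so a half turn about x gives the same grasp; the last joint's range is limited). The gripper opens to 85 mm and grips with 20 to 120 N. Pads are 22 mm wide; open, the fingers measure 114 mm over their backs; the gripper's body (76 mm by 85 mm) begins 54 mm behind the grasp point. The pads swing forward as they close: fully open they stand 13 mm farther back than shut.
Start: joints at [-1.253, 0.342, 1.524, -0, 1.275, -0.146], TCP at [0.235, -0.47, 0.231] pointing down, gripper open.
Joint ranges: [-2.53, 2.53], [-0.77, 2.02], [0.04, 2.7], [-1, 4.14], [0.28, 2.66], [-3.11, 3.11]. Speed limits (rad/s): [2.57, 2.57, 3.14, 3.14, 3.14, 3.14].

INTERFACE

Orientations are given as a 3x3 rotation matrix whose columns are the frame's x, y, z axes.
In Python, from workcell import telemetry, viewer, ticket, nets, env gives the robot as it stands. The module is installed in compiled form; this text tells all that it offers.
- The arm moves only by the tool arm_command, never from a script. Its arguments are lists of equal length, an entry for each row: "dp": the shift along the world's x, y, z in mm, a list of three; "twist": the turn about the world's z in degrees. A call has 1 to 5 rows; each row is the pose to reach, as a shift and turn from the pose commanded when the call began; what a row does not reach only later rows make up. A row lasts 1/8 s, in which the tool goes at most 62.5 mm and 10.7 degrees, less where a joint would pass 70% of its speed; a pose out of reach is approached as far as the arm can. A call with a gripper value outside its range is refused whole. "claw" is the opening, from -1 (shut) to 1 (fully open), so that 0 is half open, set as the call begins (left out, the last holds). The fingers move at their own pace and stop on an object; the grip force is fixed at half the most. Time passes only in rows, so rows that repeat a pose let the fingers close. It gives the time, the measured TCP pose, the force and the opening at its end, in the units of the state.
- telemetry.sense(): the state, without advancing time (a new reading comes with each control period).
- viewer.grab_frame(name): name is "scene" or "top" or "wrist"; returns the picture (400x640x3 uint8, red, green, blue); there is no depth.
- viewer.calibration(name): a dict with "K" (3x3 intrinsics, pixels), "rvec" (rotation vector, rad) and "tvec" (3), from world to camera coordinates, as OpenCV has them; the wrist camera has in their place "mount" (4x4, takes a point from camera to tool coordinates, whose origin is the TCP and whose axes are the tool frame's). Camera axes: x right, y down, z forward; pixel columns grow to the right and rows downward; lengths in m; the calibration is good to about 2 mm. The wrist camera is an equidistant fisheye: a pixel r from the principal point sees the ray r / f radians off the axis. A picture is of the moment at which its call begins: read the wrist's pose just before it. calibration takes no time and is no camera call.
- ticket.hand_in(): hands the job in, once; it reports no verdict.
Trained networks look in the newest picture that a camera, given by its name, has taken for a name from the list of things; names that differ only in an ending like _2 or _b are one class to them, and where a whole thing is asked for, a point or a joint stands for the part that bears it (a point fixed in the world has none). Each returns a list of dicts, best first, with "confidence" (0 to 1); they miss things now and then, are a little off and sometimes report something else, mostly with a low value. They report only what shows in the picture. A call takes as long as a camera call. They do not tell look-alikes from the thing itself.
- nets.spot_in(camera, name): "extent" ([left, top, right, bottom] in pixels, round what is visible of it).
- nets.cut_out(camera, name): "region" (400x640 bool, what is visible of it) and "extent" ([left, top, right, bottom] in pixels, round what is visible of it).
The state is a dict: "time": time; "q": joint angles; "qd": joint speeds; "joint_torque": joint torques, N m; "eef_pos": TCP position; "tcp_rot": TCP orientation; "wrist_force": force on the tool from outside, world axes, zero at the start; "ft_torque": the same for the moment, N m; "finger_gap": finger opening in m.
Only numpy, scipy, OpenCV 4.12 (cv2) and the standard library are available. Lean on these libraries where they do the work, as an engineer would, in place of code of your own. Each camera call takes 0.05 s, during which the arm holds its last target. There are 200 camera calls.

## Working session

There is one attempt and no reset: what is moved stays moved. The work goes in short steps, Python scripts to look and compute and a tool call to move; the robot and the scene stay as the last step left them, time stands still between calls to the robot, and variables do not carry over. Pictures are saved under pics/ and viewed, about 8 in all and at most 12, crops included, and the job is handed in when it is done.

Besides the shell and the picture viewer there is one more tool, called as a command line: name --pt "numbers of a row" for each row, then --argument value for the rest. arm_command: Moves the arm, as the interface text tells. Its arguments: {"type":"object","properties":{"dp":{"type":"array"},"twist":{"type":"array"},"claw":{"type":"number"}},"required":["dp","twist"]}

```bash
mkdir -p pics
python3 - <<'E'
from workcell import telemetry, viewer, nets, env
import cv2, numpy as np
s=telemetry.sense(); print(s['time'],s['eef_pos'],s['tcp_rot'],s['finger_gap'],env.pinch_z)
for c in ["scene","top"]:
    im=viewer.grab_frame(c); cv2.imwrite(f"pics/{c}0.png",im[:,:,::-1])
    print(c,viewer.calibration(c))
    for n in ["pocket_block","plain_disc","ring_disc","tray"]:
        print(n,[(np.round(d['extent']),round(d['confidence'],2)) for d in nets.spot_in(c,n)][:4])
print(telemetry.sense()['time'], viewer.calibration("wrist"))
E
```

```text
0.0 [ 0.23474048 -0.4691424   0.23061916] [[-5.01444117e-04  4.47336958e-01 -8.94365358e-01]
 [ 1.47741121e-03 -8.94364163e-01 -4.47337189e-01]
 [-9.99998783e-01 -1.54566001e-03 -2.12426989e-04]] 0.08562350838804328 -0.0187
scene {'K': array([[369.21415998,   0.        , 324.48329621],
       [  0.        , 369.21415998, 199.50402573],
       [  0.        ,   0.        ,   1.        ]]), 'rvec': array([ 0.79764904, -2.62270792,  1.00469825]), 'tvec': array([0.47751464, 0.22695943, 0.72038876])}
pocket_block [(array([309., 176., 378., 237.]), 0.83)]
plain_disc [(array([339., 182., 364., 199.]), 0.89), (array([390., 150., 410., 168.]), 0.81), (array([293., 244., 319., 268.]), 0.76)]
ring_disc [(array([320., 192., 345., 220.]), 0.62)]
tray [(array([203., 268., 303., 361.]), 0.72)]
top {'K': array([[417.01707135,   0.        , 319.47065429],
       [  0.        , 417.01707135, 197.24166559],
       [  0.        ,   0.        ,   1.        ]]), 'rvec': array([ 2.13682105, -2.14617674,  0.13450264]), 'tvec': array([0.06326536, 0.56380102, 1.08264209])}
pocket_block [(array([306., 194., 369., 240.]), 0.83)]
plain_disc [(array([341., 211., 359., 232.]), 0.84), (array([418., 214., 437., 231.]), 0.8), (array([266., 208., 287., 229.]), 0.67)]
ring_disc [(array([314., 204., 332., 225.]), 0.66)]
tray [(array([193., 191., 248., 243.]), 0.92), (array([343., 210., 359., 233.]), 0.66)]
0.5 {'K': array([[309.70691629,   0.        , 317.57602336],
       [  0.        , 309.70691629, 200.77673488],
       [  0.        ,   0.        ,   1.        ]]), 'mount': array([[ 1.01446808e-04, -3.01723351e-01,  9.53395515e-01,
        -1.42625866e-01],
       [ 9.99999832e-01,  5.74221383e-04,  7.53194324e-05,
         3.58495617e-04],
       [-5.70185723e-04,  9.53395348e-01,  3.01723359e-01,
        -7.69992632e-02],
       [ 0.00000000e+00,  0.00000000e+00,  0.00000000e+00,
         1.00000000e+00]])}
```

View pics/top0.png

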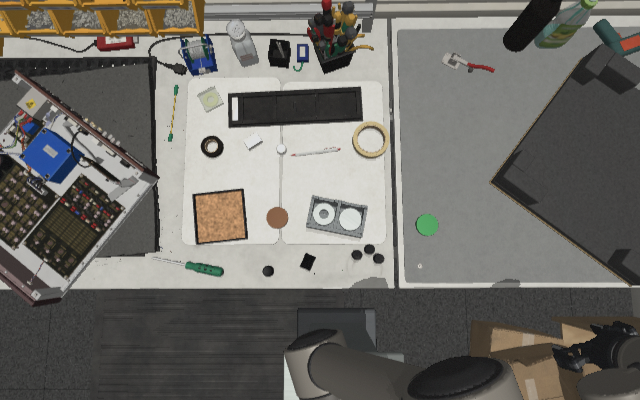

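View pics/scene0.png

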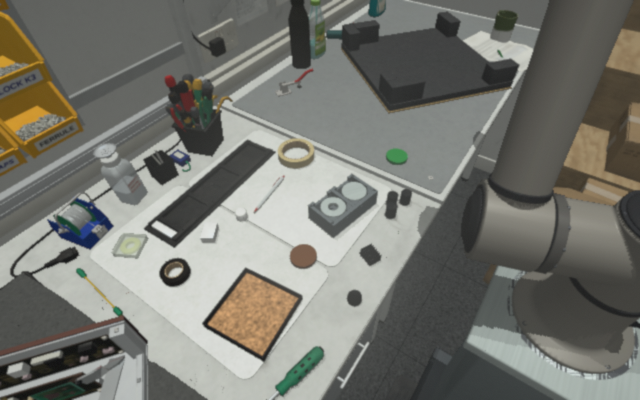

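Candidates in the top view are the white disc in the pocket at (350,219), the holed disc at (323,214), the brown look-alike at (277,217) and the green one at (427,225). By the description I choose (350,219), and I'll check it in a close crop.

```bash
cat > h.py <<'E'
from workcell import telemetry, viewer, nets, env
import cv2, numpy as np
def back(c,uv,z):
    k=viewer.calibration(c); R=cv2.Rodrigues(k['rvec'])[0]; t=k['tvec']
    d=R.T@np.linalg.inv(k['K'])@np.array([uv[0],uv[1],1]); o=-R.T@t
    return o+d*(z-o[2])/d[2]
def proj(c,P):
    k=viewer.calibration(c); return cv2.projectPoints(np.float64(P).reshape(-1,1,3),k['rvec'],k['tvec'],k['K'],None)[0].reshape(-1,2)
E
python3 - <<'E'
from h import *
for c in ["top","scene"]:
    im=viewer.grab_frame(c)
    for n,z in [("plain_disc",.046),("ring_disc",.046),("tray",.018),("pocket_block",.047)]:
        for d in nets.cut_out(c,n)[:1]:
            m=d['region'].astype(np.uint8); cs=max(cv2.findContours(m,0,1)[0],key=cv2.contourArea)
            pts=np.array([back(c,p,z)[:2] for p in cs[:,0]],np.float32)
            r=cv2.minAreaRect(pts*1000); print(c,n,d['confidence'],d['extent'],np.round(r[0]),np.round(r[1]),r[2], np.round(pts.mean(0)*1000))
t=cv2.resize(viewer.grab_frame("top")[180:255,290:390],None,fx=4,fy=4,interpolation=2)
s=cv2.resize(viewer.grab_frame("scene")[160:250,295:395],None,fx=4,fy=4,interpolation=2)
h=np.zeros((360,800,3),np.uint8);h[:300,:400]=t;h[:,400:]=s
cv2.imwrite("pics/crop.png",h[:,:,::-1])
E
```

```text
top plain_disc 0.95 [340.3, 210.0, 359.8, 232.2] [504. -19.] [56. 59.] 44.45444107055664 [504. -20.]
top ring_disc 0.52 [314.2, 204.8, 333.6, 225.9] [520.  50.] [56. 56.] 89.74422454833984 [518.  50.]
top tray 0.58 [193.7, 192.6, 250.1, 241.6] [516. 335.] [140. 142.] 6.090910911560059 [516. 336.]
top pocket_block 0.8 [304.7, 195.8, 367.4, 239.3] [512.  15.] [155.  89.] 79.28144836425781 [512.  16.]
scene plain_disc 0.83 [342.5, 183.2, 367.6, 201.6] [503. -19.] [63. 57.] 86.91447448730469 [503. -19.]
scene ring_disc 0.54 [317.4, 194.3, 345.5, 219.3] [519.  51.] [58. 65.] 33.46247100830078 [518.  52.]
scene tray 0.92 [206.8, 269.3, 302.1, 363.6] [513. 338.] [145. 143.] 5.263952732086182 [510. 341.]
scene pocket_block 0.75 [306.6, 176.4, 377.6, 238.3] [503.  30.] [178. 110.] 78.61602020263672 [504.  32.]
```

View pics/crop.png

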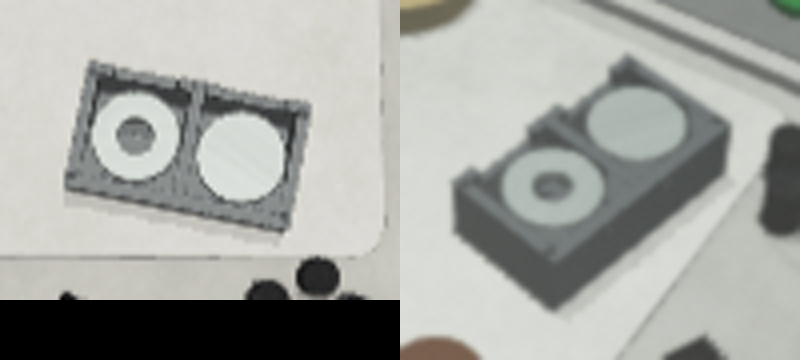

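The left crop shows the plain disc at (243,157) in the right pocket, and the ring disc at (135,135) in the left one. The notches are on the image-up side (world +x), with block yaw about -11.5°. I'm moving to above the press point with the fingers shut.

arm_command --pt "29 45 0" --pt "58 89 0" --pt "86 134 0" --pt "115 178 0" --pt "143 223 0" --twist '[-8,-16,-24,-32,-38]' --claw -1

```text
time: 1.72
eef_pos: [0.3787, -0.2452, 0.2315]
tcp_rot: [[0.001, -0.202, -0.979], [-0.001, -0.979, 0.202], [-1.0, 0.0, -0.001]]
wrist_force: [0.7, -0.2, -0.4]
finger_gap: 0.0001
```

arm_command --pt "29 45 0" --pt "58 89 -10" --pt "86 134 -40" --pt "115 178 -70" --pt "143 223 -90" --twist '[0,0,0,0,0]'

```text
time: 2.35
eef_pos: [0.5213, -0.0219, 0.1401]
tcp_rot: [[-0.001, -0.198, -0.98], [-0.0, -0.98, 0.198], [-1.0, 0.0, 0.001]]
wrist_force: [1.4, -0.5, 0.4]
finger_gap: 0.0
```

```bash
cat >> h.py <<'E'
def wback(s,uv,z):
    k=viewer.calibration("wrist"); K=k['K']; M=k['mount']
    v=np.array([(uv[0]-K[0,2])/K[0,0],(uv[1]-K[1,2])/K[1,1]]); th=np.hypot(*v)
    d=np.array([*(v/max(th,1e-9)*np.sin(th)),np.cos(th)])
    R=s['tcp_rot']; o=s['eef_pos']+R@M[:3,3]; d=R@M[:3,:3]@d
    return o+d*(z-o[2])/d[2]
def wproj(s,P):
    k=viewer.calibration("wrist"); K=k['K']; M=k['mount']; R=s['tcp_rot']
    p=((np.atleast_2d(P)-s['eef_pos'])@R-M[:3,3])@M[:3,:3]
    th=np.arctan2(np.hypot(p[:,0],p[:,1]),p[:,2]); n=p[:,:2]/np.hypot(p[:,0],p[:,1])[:,None]
    return n*th[:,None]*K[0,0]+K[:2,2]
def block(cx,cy,yaw):
    a=np.radians(yaw); A=np.array([[np.cos(a),-np.sin(a)],[np.sin(a),np.cos(a)]])
    return lambda P:np.c_[np.atleast_2d(P)[:,:2]@A.T+[cx,cy],np.atleast_2d(P)[:,2]]/1000
E
python3 - <<'E'
from h import *
s=telemetry.sense(); print(s['time'],s['eef_pos'],np.round(s['tcp_rot'],3),s['finger_gap'],s['wrist_force'])
im=viewer.grab_frame("wrist").copy()
for n,z in [("plain_disc",.046),("ring_disc",.046)]:
    for d in nets.cut_out("wrist",n)[:2]:
        cs=max(cv2.findContours(d['region'].astype(np.uint8),0,1)[0],key=cv2.contourArea)
        pts=np.array([wback(s,p,z)[:2] for p in cs[:,0]],np.float32)*1000
        print(n,d['confidence'],d['extent'],np.round(cv2.minEnclosingCircle(pts),1) if 0 else [np.round(x,1) for x in cv2.minEnclosingCircle(pts)])
f=block(512,15,-11.5)
for q in [[(-42,-76,47),(44,-76,47),(44,76,47),(-42,76,47)],[(-32,-67.5,47),(36.5,-67.5,47),(36.5,-4.5,47),(-32,-4.5,47)]]:
    cv2.polylines(im,[np.int32(wproj(s,f(q)))],True,(255,0,0))
cv2.imwrite("pics/w1.png",im[:,:,::-1])
E
```

```text
2.35 [ 0.52134331 -0.02194417  0.14010035] [[-0.001 -0.198 -0.98 ]
 [-0.    -0.98   0.198]
 [-1.     0.     0.001]] 3.7599040898974254e-05 [ 1.37265184 -0.50370631  0.4356373 ]
plain_disc 0.94 [492.5, 150.2, 539.9, 211.9] [array([ 506.4, -204. ]), np.float64(28.1)]
plain_disc 0.81 [282.7, 184.4, 354.1, 252.3] [array([506.3, -20.2]), np.float64(30.6)]
ring_disc 0.94 [201.0, 183.7, 270.1, 253.4] [array([520.,  49.]), np.float64(31.2)]
```

View pics/w1.png

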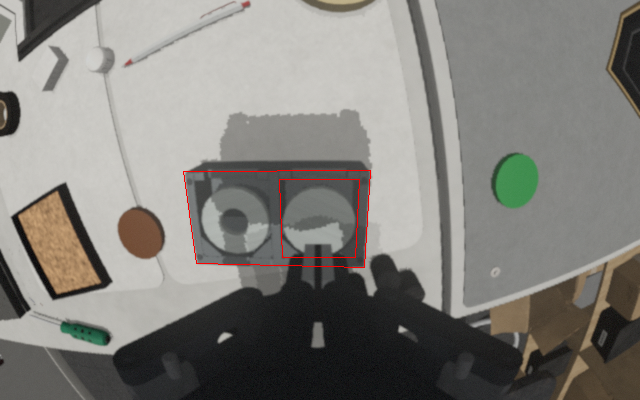

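The overlay of the block model matches the picture. The plain disc is at px (318,218), the ring at (235,219), and brown (141,233) and green (516,181) stay alone. Pressing now.

arm_command --pt "1 -2 -40" --pt "1 -2 -80" --pt "1 -2 -89" --pt "1 -2 -92" --pt "1 -2 -94" --twist '[0,0,0,0,0]'

```text
time: 3.12
eef_pos: [0.5229, -0.026, 0.0487]
tcp_rot: [[0.003, -0.199, -0.98], [-0.001, -0.98, 0.199], [-1.0, 0.0, -0.003]]
wrist_force: [-0.0, 0.4, 0.9]
finger_gap: -0.0002
```

arm_command --pt "0 0 -2" --pt "0 0 -4" --pt "0 0 -6" --pt "0 0 -7" --pt "0 0 -7" --twist '[0,0,0,0,0]'

```text
time: 3.75
eef_pos: [0.5228, -0.0257, 0.0407]
tcp_rot: [[0.002, -0.198, -0.98], [-0.0, -0.98, 0.198], [-1.0, 0.0, -0.002]]
wrist_force: [3.2, -0.3, 2.7]
finger_gap: -0.0002
```

Run:
```python
from h import *
s=telemetry.sense(); print(s['time'],s['eef_pos'],s['wrist_force'])
h=np.vstack([cv2.resize(viewer.grab_frame("wrist")[130:330,150:450],None,fx=1.5,fy=1.5),cv2.resize(viewer.grab_frame("scene")[160:250,295:395],(450,300))])
cv2.imwrite("pics/w2.png",h[:,:,::-1])
```

```text
3.75 [ 0.52276846 -0.02572978  0.04068984] [ 3.19648579 -0.27757424  2.72089242]
```

View pics/w2.png

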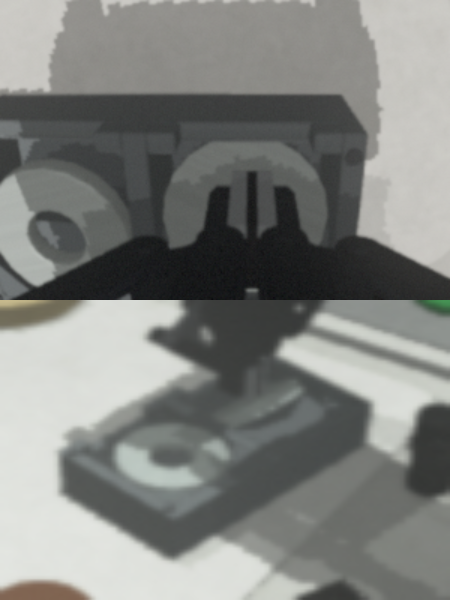

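The disc is tilting under the fingertips (crop 250,200), at fingertip height 40.7 mm. It needs a little more.

arm_command --pt "0 0 -1" --pt "0 0 -2" --pt "0 0 -2" --pt "0 0 -2" --twist '[0,0,0,0]'

```text
time: 4.35
eef_pos: [0.5237, -0.026, 0.0392]
tcp_rot: [[0.004, -0.198, -0.98], [-0.001, -0.98, 0.198], [-1.0, 0.0, -0.004]]
wrist_force: [6.5, -1.7, 5.6]
finger_gap: 0.0003
```

Run:
```python
from h import *
s=telemetry.sense(); print(s['time'],s['eef_pos'],s['wrist_force'])
h=np.vstack([cv2.resize(viewer.grab_frame("wrist")[130:330,150:450],None,fx=1.5,fy=1.5),cv2.resize(viewer.grab_frame("scene")[160:250,295:395],(450,300))])
cv2.imwrite("pics/w3.png",h[:,:,::-1])
```

```text
4.35 [ 0.52373177 -0.02597165  0.03916359] [ 6.45621574 -1.73890776  5.61105712]
```

View pics/w3.png

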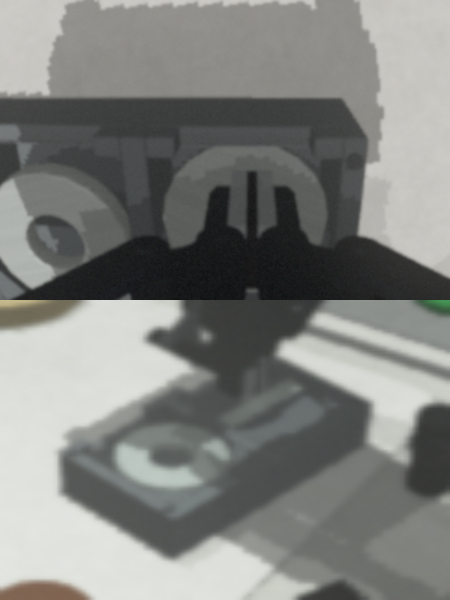

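The disc is steep now; the contact force (6.5 N in x, 5.6 N in z) suggests roughly 45–50° of tilt. I'm lifting off straight up to see whether it stays.

arm_command --pt "0 0 5" --pt "0 0 20" --pt "0 0 60" --pt "0 0 100" --pt "0 0 100" --twist '[0,0,0,0,0]'

```text
time: 5.08
eef_pos: [0.523, -0.0257, 0.1417]
tcp_rot: [[0.005, -0.198, -0.98], [-0.001, -0.98, 0.198], [-1.0, 0.0, -0.005]]
wrist_force: [-0.2, -0.0, -1.0]
finger_gap: 0.0004
```

Run:
```python
from h import *
s=telemetry.sense(); print(s['time'],s['eef_pos'],s['wrist_force'],s['q'])
h=np.vstack([cv2.resize(viewer.grab_frame("wrist")[150:300,170:395],(450,300)),cv2.resize(viewer.grab_frame("scene")[160:250,295:395],(450,300))])
cv2.imwrite("pics/w4.png",h[:,:,::-1])
```

```text
5.075 [ 0.52295535 -0.02568116  0.14166385] [-0.22728581 -0.00890993 -1.01720893] [-1.95456479e-01  4.27115798e-01  1.66203653e+00 -9.84715013e-05
  1.04734247e+00  1.57462119e+00]
```

View pics/w4.png

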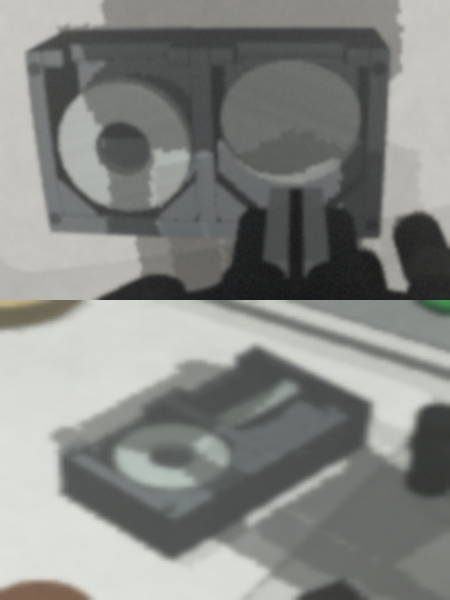

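The disc stands tipped by itself: in the scene crop the raised edge runs from (225,420) to (295,385), and the ring is undisturbed. Next I turn the jaws along block x, open part way, and centre at block x ≈ +8 so the disc can come upright clear of the ledge edge.

arm_command --pt "-2 1 0" --pt "-4 1 0" --pt "-6 2 0" --pt "-8 3 0" --pt "-10 3 0" --twist '[10,20,30,40,50]' --claw 0.1

```text
time: 5.8
eef_pos: [0.5104, -0.0222, 0.1367]
tcp_rot: [[-0.004, 0.628, -0.778], [0.001, -0.778, -0.628], [-1.0, -0.003, 0.003]]
wrist_force: [0.5, 0.3, 0.3]
finger_gap: 0.0469
```

arm_command --pt "0 0 0" --pt "0 0 -10" --pt "0 0 -20" --pt "0 0 -20" --pt "0 0 -20" --twist '[10,20,30,40,40]'

```text
time: 6.42
eef_pos: [0.5107, -0.0223, 0.1169]
tcp_rot: [[-0.003, 0.98, -0.2], [0.001, -0.2, -0.98], [-1.0, -0.003, 0.0]]
wrist_force: [-0.4, 0.7, -0.0]
finger_gap: 0.0469
```

Run:
```python
from h import *
s=telemetry.sense(); print(s['time'],s['eef_pos'],s['finger_gap'],s['wrist_force'])
b=block(512.5,14.7,-11.3)
im=viewer.grab_frame("wrist").copy()
big=cv2.resize(im[120:370,170:470],None,fx=2,fy=2)
for n,P,col in [("edge",[(-7,-36-20,57),(-7,-36+20,57)],(255,0,0)),("grip",[(8,-47,59),(8,-25,59)],(0,255,0)),("top",[(-42,-76,47),(44,-76,47),(44,76,47),(-42,76,47)],(0,0,255))]:
    cv2.polylines(big,[np.int32((wproj(s,b(P))-[170,120])*2)],True,col)
cv2.imwrite("pics/w5.png",big[:,:,::-1])
```

```text
6.425 [ 0.51070761 -0.02232379  0.11693558] 0.04693544641772931 [-0.35481895  0.71263598 -0.02088076]
```

View pics/w5.png

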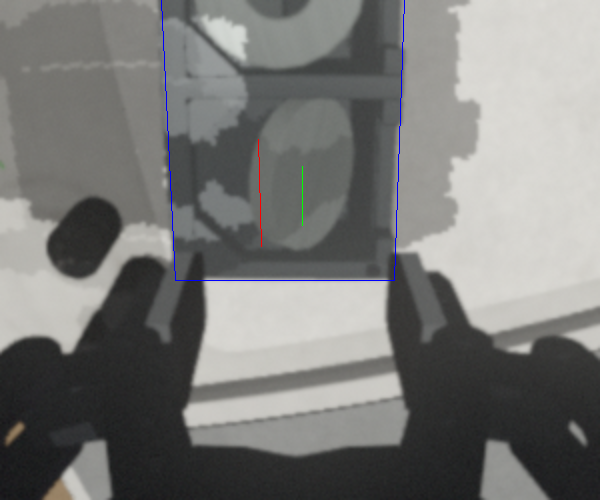

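Predicted raised edge (red line, x≈260) coincides with the disc's upper edge in the picture, and the jaws straddle it. Descending and gripping.

arm_command --pt "2 0 -30" --pt "2 0 -50" --pt "2 0 -62" --pt "2 0 -72" --pt "2 0 -77" --twist '[0,0,0,0,0]'

```text
time: 7.1
eef_pos: [0.5139, -0.0226, 0.041]
tcp_rot: [[-0.0, 0.98, -0.199], [-0.0, -0.199, -0.98], [-1.0, -0.0, 0.0]]
wrist_force: [-0.7, 0.1, -0.9]
finger_gap: 0.0471
```

arm_command --pt "0 0 0" --pt "0 0 0" --pt "0 0 0" --pt "0 0 0" --pt "0 0 0" --twist '[0,0,0,0,0]' --claw -1

```text
time: 7.72
eef_pos: [0.5143, -0.0226, 0.0419]
tcp_rot: [[0.001, 0.98, -0.198], [-0.0, -0.198, -0.98], [-1.0, 0.001, 0.0]]
wrist_force: [-0.3, 0.1, 5.5]
finger_gap: 0.0087
```

arm_command --pt "0 0 8" --pt "0 0 25" --pt "0 0 55" --pt "0 0 90" --pt "0 0 110" --twist '[0,0,0,0,0]'

```text
time: 8.35
eef_pos: [0.5142, -0.0226, 0.1532]
tcp_rot: [[0.002, 0.98, -0.198], [-0.0, -0.198, -0.98], [-1.0, 0.002, -0.0]]
wrist_force: [0.9, -0.0, -0.3]
finger_gap: 0.0086
```

Run:
```python
from h import *
s=telemetry.sense(); print(s['time'],s['eef_pos'],s['finger_gap'],s['wrist_force'])
h=np.vstack([viewer.grab_frame("wrist")[100:360,120:520],cv2.resize(viewer.grab_frame("scene")[110:260,270:420],(400,400))])
cv2.imwrite("pics/w6.png",h[:600,:,::-1])
```

```text
8.35 [ 0.51415633 -0.0225682   0.15315542] 0.008612518885065973 [ 0.85221662 -0.00357443 -0.31032137]
```

View pics/w6.png

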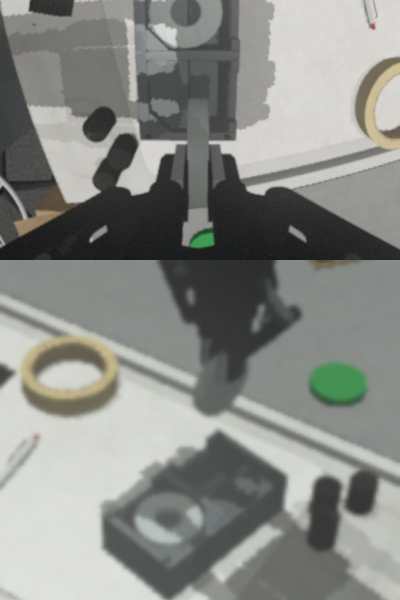

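The plain disc is held upright between the pads (wrist crop 198,150), clear of the block; the ring is in its pocket. Carrying it to the tray.

arm_command --pt "-4 40 0" --pt "-9 90 0" --pt "-14 140 0" --pt "-19 190 0" --pt "-24 240 0" --twist '[4,8,12,16,17]'

```text
time: 9.07
eef_pos: [0.4889, 0.2188, 0.1501]
tcp_rot: [[-0.002, 0.995, 0.098], [-0.001, 0.098, -0.995], [-1.0, -0.002, 0.0]]
wrist_force: [1.6, -0.5, -0.8]
finger_gap: 0.0085
```

arm_command --pt "-5 50 0" --pt "-8 90 -10" --pt "-10 115 -40" --pt "-10 115 -75" --pt "-10 115 -95" --twist '[0,0,0,0,0]'

```text
time: 9.7
eef_pos: [0.4779, 0.3321, 0.0529]
tcp_rot: [[-0.004, 0.995, 0.098], [-0.002, 0.098, -0.995], [-1.0, -0.005, 0.002]]
wrist_force: [-0.2, 0.0, -0.3]
finger_gap: 0.0086
```

Run:
```python
from h import *
s=telemetry.sense(); print(s['time'],s['eef_pos'],s['finger_gap'],s['wrist_force'])
im=viewer.grab_frame("wrist"); sc=viewer.grab_frame("scene").copy()
p=proj("scene",[s['eef_pos']])[0]; print(p)
f=block(515,336,6)
for z in (18,4): cv2.polylines(sc,[np.int32(proj("scene",f([(-66,-66,z),(66,-66,z),(66,66,z),(-66,66,z)])))],True,(255,0,0))
h=np.hstack([im[80:380,120:520],cv2.resize(sc[225:375,190:340],(300,300))])
cv2.imwrite("pics/w7.png",h[:,:,::-1])
```

```text
9.7 [0.47790741 0.33207482 0.05294494] 0.008599891126809818 [-0.23994338  0.04449632 -0.28965334]
[267.60974859 308.59246266]
```

View pics/w7.png

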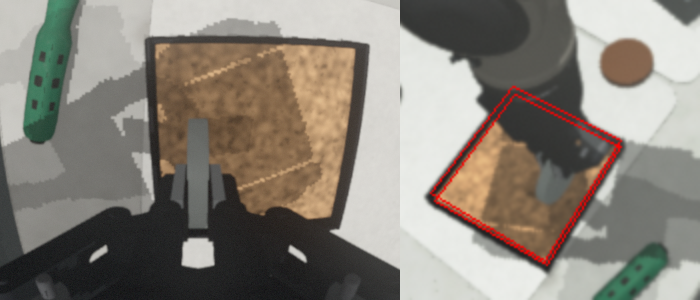

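The disc hangs over the tray near its -x wall (wrist crop 198,150) with room to fall toward +x. Lowering to touch.

arm_command --pt "0 0 -5" --pt "0 0 -9" --pt "0 0 -11" --pt "0 0 -12" --twist '[0,0,0,0]'

```text
time: 10.3
eef_pos: [0.4801, 0.3325, 0.0446]
tcp_rot: [[0.001, 0.995, 0.097], [0.0, 0.097, -0.995], [-1.0, 0.001, -0.0]]
wrist_force: [0.4, 0.5, -1.0]
finger_gap: 0.0086
```

arm_command --pt "0 0 -1" --pt "0 0 -2" --pt "0 0 -3" --pt "0 0 -3" --twist '[0,0,0,0]'

```text
time: 10.8
eef_pos: [0.4798, 0.3324, 0.0412]
tcp_rot: [[-0.0, 0.995, 0.097], [-0.0, 0.097, -0.995], [-1.0, -0.0, 0.0]]
wrist_force: [-0.2, -0.5, -0.4]
finger_gap: 0.009
```

arm_command --pt "0 0 -1" --pt "0 0 -2" --pt "0 0 -3" --pt "0 0 -3" --twist '[0,0,0,0]'

```text
time: 11.3
eef_pos: [0.4802, 0.3326, 0.0407]
tcp_rot: [[0.002, 0.995, 0.097], [0.001, 0.097, -0.995], [-1.0, 0.002, -0.001]]
wrist_force: [-4.6, -2.8, 16.8]
finger_gap: 0.0085
```

Contact at TCP z ≈ 41 mm (16.8 N). I unload, open part way, and ease the disc over toward +x with the trailing finger; the leading finger limits the fall.

arm_command --pt "0 0 2" --pt "0 0 2" --pt "0 0 2" --pt "0 0 2" --twist '[0,0,0,0]'

```text
time: 11.8
eef_pos: [0.4802, 0.3326, 0.0408]
tcp_rot: [[0.001, 0.995, 0.097], [0.0, 0.097, -0.995], [-1.0, 0.001, -0.0]]
wrist_force: [-0.8, -0.6, 6.1]
finger_gap: 0.0084
```

arm_command --pt "0 0 0" --pt "0 0 0" --pt "0 0 0" --twist '[0,0,0]' --claw 0

```text
time: 12.18
eef_pos: [0.4797, 0.3324, 0.04]
tcp_rot: [[-0.0, 0.995, 0.097], [-0.0, 0.097, -0.995], [-1.0, -0.0, 0.0]]
wrist_force: [0.5, 0.0, -0.0]
finger_gap: 0.0426
```

arm_command --pt "6 1 0" --pt "12 1 0" --pt "16 2 0" --pt "20 2 0" --pt "24 2 0" --twist '[0,0,0,0,0]'

```text
time: 12.8
eef_pos: [0.5041, 0.3344, 0.0402]
tcp_rot: [[-0.0, 0.995, 0.097], [-0.0, 0.097, -0.995], [-1.0, -0.0, 0.0]]
wrist_force: [-0.2, -0.0, -0.3]
finger_gap: 0.0425
```

Run:
```python
from h import *
s=telemetry.sense(); print(s['time'],s['eef_pos'],s['finger_gap'],s['wrist_force'])
im=viewer.grab_frame("wrist"); sc=viewer.grab_frame("scene")
h=np.hstack([im[80:380,120:520],cv2.resize(sc[225:375,190:340],(300,300))])
cv2.imwrite("pics/w8.png",h[:,:,::-1])
```

```text
12.8 [0.50410363 0.33441902 0.04023579] 0.04249361472482105 [-0.16490036 -0.00209439 -0.32699859]
```

View pics/w8.png

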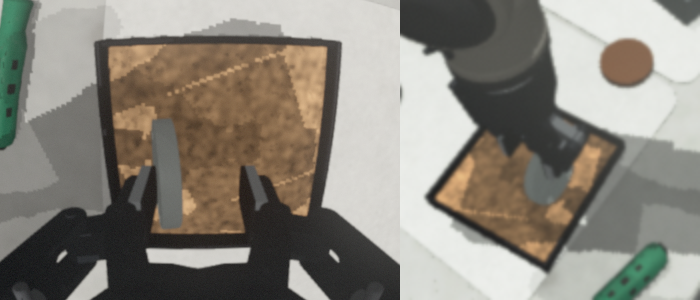

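The disc stands on edge (crop 167,170), and the -x finger is just reaching it. Continuing the push.

arm_command --pt "3 0 0" --pt "6 0 0" --pt "9 1 0" --pt "12 1 0" --pt "15 1 0" --twist '[0,0,0,0,0]'

```text
time: 13.52
eef_pos: [0.5191, 0.3354, 0.0403]
tcp_rot: [[0.0, 0.995, 0.097], [-0.0, 0.097, -0.995], [-1.0, 0.0, 0.0]]
wrist_force: [-0.6, -0.1, -0.3]
finger_gap: 0.0427
```

arm_command --pt "4 0 0" --pt "8 0 0" --pt "12 1 0" --pt "16 1 0" --pt "20 2 0" --twist '[0,0,0,0,0]'

```text
time: 14.15
eef_pos: [0.5392, 0.3374, 0.0403]
tcp_rot: [[0.0, 0.995, 0.097], [-0.0, 0.097, -0.995], [-1.0, 0.0, 0.0]]
wrist_force: [0.6, 0.8, 0.8]
finger_gap: 0.0426
```

```bash
cat > m.py <<'E'
from h import *
s=telemetry.sense(); print(s['time'],s['eef_pos'],s['finger_gap'],s['wrist_force'])
for c in ["wrist","scene","top"]:
    viewer.grab_frame(c)
    for d in nets.cut_out(c,"plain_disc")[:4]:
        cs=max(cv2.findContours(d['region'].astype(np.uint8),0,1)[0],key=cv2.contourArea)
        g=(lambda p:wback(s,p,.014)) if c=="wrist" else (lambda p:back(c,p,.014))
        pts=np.array([g(p)[:2] for p in cs[:,0]],np.float32)*1000
        print(c,round(d['confidence'],2),np.round(d['extent']),np.round(pts.min(0)),np.round(pts.max(0)))
E
python3 m.py
```

```text
14.15 [0.5391596  0.33744679 0.04029422] 0.04257787920254011 [0.64445813 0.84413112 0.77486706]
wrist 0.7 [214. 187. 308. 277.] [474. 308.] [533. 366.]
scene 0.94 [245. 300. 279. 328.] [470. 306.] [532. 366.]
scene 0.81 [389. 150. 412. 165.] [ 457. -259.] [ 517. -189.]
scene 0.66 [294. 242. 320. 268.] [480. 152.] [540. 213.]
top 0.67 [220. 211. 230. 235.] [476. 304.] [531. 341.]
top 0.58 [268. 210. 286. 228.] [484. 150.] [541. 208.]
top 0.58 [420. 214. 439. 235.] [ 460. -259.] [ 520. -201.]
```

It measures as flat (about 59×58 mm, centre ≈ (503,337)). Retreating straight up, then the final look.

arm_command --pt "0 0 15" --pt "0 0 50" --pt "0 0 100" --pt "0 0 150" --pt "0 0 150" --twist '[0,0,0,0,0]'

```text
time: 15.08
eef_pos: [0.541, 0.3386, 0.1967]
tcp_rot: [[0.01, 0.995, 0.097], [0.005, 0.097, -0.995], [-1.0, 0.01, -0.004]]
wrist_force: [1.3, 0.2, -0.5]
finger_gap: 0.0426
```

```bash
python3 m.py
python3 - <<'E'
from h import *
h=np.hstack([viewer.grab_frame("wrist")[60:360,120:520],cv2.resize(viewer.grab_frame("scene")[160:370,190:400],(400,300))])
cv2.imwrite("pics/w9.png",h[:,:,::-1])
E
```

```text
15.075 [0.54098775 0.33855088 0.19672271] 0.04260197883173152 [ 1.26327182  0.22163724 -0.53355571]
wrist 0.75 [272. 271. 307. 313.] [501. 154.] [542. 217.]
wrist 0.7 [254. 152. 309. 205.] [474. 305.] [533. 365.]
scene 0.75 [387. 148. 410. 165.] [ 456. -259.] [ 517. -188.]
scene 0.62 [306. 174. 379. 238.] [452. -96.] [586. 106.]
scene 0.56 [245. 299. 275. 330.] [471. 305.] [531. 365.]
top 0.72 [419. 217. 439. 234.] [ 460. -261.] [ 520. -198.]
top 0.68 [266. 206. 286. 228.] [484. 150.] [541. 208.]
top 0.64 [212. 212. 233. 234.] [473. 304.] [531. 365.]
```

View pics/w9.png

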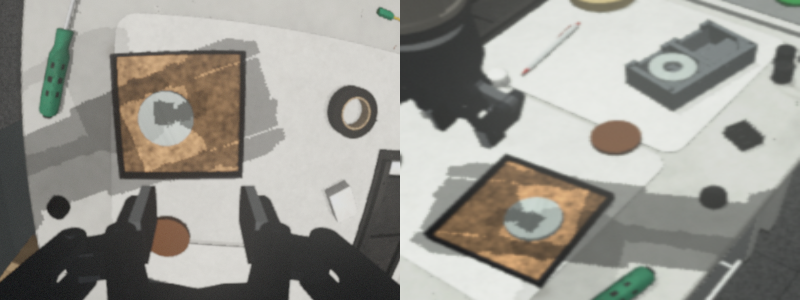

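The disc lies flat inside the tray (wrist crop 165,118; scene crop 533,217). The ring is in its pocket (scene crop 671,66), and the robot touches nothing.

```bash
python3 -c "
from workcell import ticket; print(ticket.hand_in())"
```

```text
the job is handed in; nothing more can be done
None
```

The job is done and handed in: the plain disc lies flat in the black tray, and the disc with the hole is still in its pocket.

- **Tipping:** I pressed the plain disc (right pocket) at its notch end with the shut fingers. It tipped into the slot and stayed standing by itself once the fingers lifted off.
- **Placing:** I gripped it by the raised edge, lifted it out upright and stood it on the tray floor. I then eased it over flat with one finger, because the arm commands cannot tilt the tool.
- **Last checks:**
  - All three cameras agree on a flat disc of about 60 × 60 mm centred near (502, 335) mm. That is inside the tray walls.
  - The brown disc was found where it started and the green one was not touched.
  - The gripper is well clear above, at about 15 s on the robot's clock, and the highest wrist force I saw reported was about 17 N, when the disc touched the tray floor.
- **Disagreements:** In the last scene picture the network also took the whole block for a plain disc (confidence 0.62), which the picture rules out. While gripping, the finger opening read 8.6 mm on the 10 mm disc, but the grip held without slipping.

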